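# Load the calibration plate into the thickness tester

## Task

Prepare the thickness tester for its zero check: take the blue square plate out of the white storage rack, lay it down flat on the green mat and let go of it. Then pick it up again and, still holding it, lower it (no dropping) into the tester's square well until it lies flat and fully home, and let go. Leave the two round discs standing in the rack and the other things on the bench where they are.

Things in the scene. Friction and masses are not known exactly. Their poses are not given: they have to be found in the camera images.
- plate: Blue painted aluminium square plate, 56 x 56 x 12 mm, about 0.1 kg. Origin at its centre; its own x axis is the plate's normal (12 mm thickness), y and z run along its two 56 mm sides. It starts standing on edge in one of the three rack slots, its z axis up, its lower edge 12 mm and its upper edge 68 mm above the bench. Either face may end up.
- rack: White plastic storage rack, fixed, 190 x 86 mm, origin on the bench under its centre. Three slots along its x axis (centres at -64, 0, +64 mm), each standing one piece on edge, its normal along the rack's x, with 1.2 mm play; slot floor 12 mm above the bench; side ribs reach 30 mm, end cheeks (outer faces at y = +-35.5 mm) 34 mm above the bench.
- disc_red: Round red disc, 56 mm diameter, 12 mm thick, standing on edge in a rack slot (which one varies); leave it. Origin at its centre.
- disc_white: Round white disc, same size, in another rack slot; leave it. Origin at its centre.
- mat_top (a point): Centre of the upper face of the fixed green mat, 170 mm along its x by 130 mm along its y, 4 mm thick; its axes are those of the mat, z up.
- well (a point): Centre of the floor of the tester's square well (dark floor), axes along the well's sides, z up. The well is 58.4 x 58.4 mm, floor 21 mm and rim 30 mm above the bench: the seated plate stands 3 mm proud. A finger channel 36 mm wide, its floor 10 mm above the bench, cuts through the rim along this x axis on both sides, open to the block's ends, so fingers holding the plate along x fit beside it.
- tin_a: Closed round silvery sample tin, 66 mm diameter, 22 mm tall, loose bystander at the far side of the bench. Origin under its centre.
- tin_b: The same kind of tin, loose bystander on the near side of the bench. Origin under its centre.
- jar: Amber jar with white cap, 70 mm diameter, 85 mm tall, loose bystander. Origin under its centre.
- bottle: Clear bottle with blue cap, 66 mm diameter, 160 mm tall, loose bystander. Origin under its centre.
- cup: Small open paper-coloured cup, 60 mm across, 50 mm tall, standing on the pan of the fixed white balance (190 x 200 mm, pan 66 mm above the bench); loose bystander. Origin under its centre.
- tester: Thickness tester, fixed; origin on the bench under the square well, axes as well. Silvery block 30 mm tall spanning x = +-75 mm, y = +65 to -145 mm, with a round well centred at y = -105 mm that is not for the plate; beyond it, at y = -145 to -185 mm, a white console 45 mm tall.
Things that resemble listed ones, but are neither listed nor needed, are in the scene too. Of the things that look like the plate, the smallest one is meant.

How it is judged (in metres and radians):
On the way, in this order (a step that is already met when the one before it is completed fails the run):
1. the plate lies flat on the green mat, let go (angle between the x axis of plate and the z axis of mat_top, either way round below 0.08 rad and z of plate in the frame of mat_top below 0.009 m and x of plate in the frame of mat_top between -0.09 and 0.09 m and y of plate in the frame of mat_top between -0.07 and 0.07 m and contact force between plate and the fingers below 0.1 N and linear speed of plate below 0.02 m/s), for 0.2 s.
2. the plate, lying flat and held by the fingers, is lowered to the square well (its centre within 8 mm of the well's centre seen from above, its underside at most 12 mm above the well floor) (contact force between plate and the fingers above 0.5 N and angle between the x axis of plate and the z axis of well, either way round below 0.2 rad and horizontal distance between plate and well below 0.008 m and z of plate in the frame of well below 0.018 m), for 0.04 s.
At the end, for the whole second after the job is handed in: The plate lies in the square well: its centre within 4 mm of the well's centre seen from above, its underside on the well floor (within 1.8 mm), tilted less than 0.05 rad, at rest and let go (horizontal distance between plate and well below 0.004 m and z of plate in the frame of well below 0.0078 m and angle between the x axis of plate and the z axis of well, either way round below 0.05 rad and contact force between plate and the fingers below 0.1 N and linear speed of plate below 0.01 m/s); the robot touches nothing.
It fails at once if a round disc is moved by more than 25 mm (distance of any of disc_red, disc_white from where it was at the start of the episode above 0.025 m).
It fails at once if a tin, the jar, the bottle or the cup is moved by more than 30 mm (distance of any of tin_a, tin_b, jar, bottle, cup from where it was at the start of the episode above 0.03 m).
It also fails if it takes over 62 s, if anything falls off the work surface, if the arm or the gripper's body presses on something with over 40 N, if the wrist force passes 120 N, or if a joint passes its speed limit or range.

## Robot

A 6-joint arm with a two-finger parallel gripper is mounted at the origin on the work surface. World frame = base frame: x ahead of the robot, y to its left, z up, the work surface at z = 0. Lengths are in mm, angles in rad, forces in N, time in s.
With the tool pointing down it reaches from about 275 to 1000 mm from the base axis. Payload 8.4 kg.
Tool frame: the origin (TCP) lies midway between the tips of the shut fingers; the grasp point (between the pads) lies 19 mm behind it; z points along the fingers, y is the direction in which the jaws open and shut (so a half turn about z gives the same grasp; the last joint's range is limited). The gripper opens to 85 mm and grips with 20 to 120 N. Pads are 22 mm wide; open, the fingers measure 114 mm over their backs; the gripper's body (76 mm by 85 mm) begins 54 mm behind the grasp point. The pads swing forward as they close: fully open they stand 13 mm farther back than shut.
Start: joints at [1.261, 0.353, 1.633, -0, 1.155, -0.002], TCP at [189.35, 595.629, 231.281] pointing down, gripper open.
Joint ranges: [-2.63, 2.63], [-0.92, 2.1], [0.06, 2.66], [-1.3, 4.44], [0, 2.69], [-3.02, 3.02]. Speed limits (rad/s): [2.22, 2.22, 2.79, 3.14, 3.14, 3.14].

## Interface

Orientations are given as [roll, pitch, yaw] about the fixed x, y, z axes, in that order (R = Rz(yaw) Ry(pitch) Rx(roll)).
In Python, from rig import r gives the robot as it stands.
- The arm moves only by the tool play_rows, never from a script. Its argument "moves" is a list of rows, each a list of 3 entries, a list of its own where there are three numbers: the turn, a rotation vector about the tool's x, y, z in degrees, then the shift along the tool's x, y, z in mm, then the opening, from 0 (shut) to 1 (fully open). A call has 1 to 20 rows; each row is the pose to reach, as a shift and turn from the pose measured when the call began, along the tool's axes at that moment; what a row does not reach only later rows make up. A row lasts 1/10 s, in which the tool goes at most 50 mm and 8.59 degrees, less where a joint would pass 70% of its speed; a pose out of reach is approached as far as the arm can. A call with a gripper value outside its range is refused whole. The fingers move at their own pace and stop on an object; "newtons" is the grip in N (left out, the last holds). Time passes only in rows, so rows that repeat a pose let the fingers close. It gives the time, the measured TCP pose, the force and the opening at its end, in the units of the state.
- r.sense(): the state, without advancing time (a new reading comes with each control period).
- r.grab_frame(name): name is "side" or "top" or "wrist"; returns a dict with "color" (400x640x3 uint8, red, green, blue), "K" (3x3 intrinsics, pixels), "rvec" (rotation vector, rad) and "tvec" (3), from world to camera coordinates, as OpenCV has them; the wrist camera has in their place "T_tool_cam" (4x4, takes a point from camera to tool coordinates, whose origin is the TCP and whose axes are the flange's). Camera axes: x right, y down, z forward; pixel columns grow to the right and rows downward; lengths in mm; the calibration is good to about 2 mm. A picture is of the moment at which its call begins: read the wrist's pose just before it. There is no depth.
- r.sign_off(): hands the job in, once; it reports no verdict.
Trained networks look in a picture, given as the dict that the camera call returned (one of the last four; its "shot" number tells which), for a name from the list of things; names that differ only in an ending like _2 or _b are one class to them, and where a whole thing is asked for, a point or a joint stands for the part that bears it (a point fixed in the world has none). Each returns a list of dicts, best first, with "conf" (0 to 1); they miss things now and then, are a little off and sometimes report something else, mostly with a low value. They report only what shows in the picture. A call takes as long as a camera call. They do not tell look-alikes from the thing itself.
- r.silhouettes(picture, name): "mask" (400x640 bool, what is visible of it) and "location" ([column, row] in pixels, amid what is visible of it).
The state is a dict: "clock": time; "qpos": joint angles; "qvel": joint speeds; "joint_efforts": joint torques, N m; "eef_pos": TCP position; "tcp_rot": TCP orientation; "contact_force": force on the tool from outside, world axes, zero at the start; "wrist_torque": the same for the moment, N m; "opening": opening from 0.0 (shut) to 1.0 (fully open).
Only numpy, scipy, OpenCV 4.12 (cv2) and the standard library are available. Lean on these libraries where they do the work, as an engineer would, in place of code of your own. Each camera call takes 0.05 s, during which the arm holds its last target.

## Working session

There is one attempt and no reset: what is moved stays moved. The work goes in short steps, Python scripts to look and compute and a tool call to move; the robot and the scene stay as the last step left them, time stands still between calls to the robot, and variables do not carry over. Pictures are saved under pics/ and viewed, and the job is handed in when it is done.

Besides the shell and the picture viewer there is one more tool, called after "Call:" as name([rows], argument=value, ...), one row to a line, values as JSON. play_rows: Moves the arm, as the interface text tells. Its arguments: {"type":"object","properties":{"moves":{"type":"array"},"newtons":{"type":"number"}},"required":["moves"]}

```bash
ls; mkdir -p pics; python3 - <<'E'
from rig import r
import cv2
print(r.sense())
for n in ["side","top","wrist"]:
    f=r.grab_frame(n)
    cv2.imwrite(f"pics/{n}0.png",f["color"][:,:,::-1])
    print(n,{k:v for k,v in f.items() if k!="color"})
    for t in ["plate","rack","well","mat_top","tester"]:
        try:
            for d in r.silhouettes(f,t)[:4]: print(t,d["conf"],d["location"],d["mask"].sum())
        except Exception as e: print(t,e)
E
```

```text
pics
{'clock': 0.0, 'qpos': array([ 1.26058809e+00,  3.53677638e-01,  1.63410749e+00,  3.21929717e-05,
        1.15519222e+00, -2.38574380e-03]), 'qvel': array([-0.00113384,  0.00127054,  0.00071909,  0.00060661, -0.00063418,
        0.00061946]), 'joint_efforts': array([ 5.24563948e-04, -6.05262208e+01, -3.42066300e+01,  1.15497933e-04,
        9.59799421e-03, -5.60789644e-06]), 'eef_pos': array([189.20675696, 595.19044412, 230.55465875]), 'tcp_rot': array([-3.14020803e+00, -3.27378870e-05,  2.83375712e+00]), 'contact_force': array([ 0.59369165, -0.06751241,  0.02847045]), 'wrist_torque': array([ 0.01437038, -0.02977526,  0.01051858]), 'opening': 1.0052195341386734}
side {'K': array([[433.7276396 ,   0.        , 317.67073155],
       [  0.        , 433.7276396 , 198.47094194],
       [  0.        ,   0.        ,   1.        ]]), 'rvec': array([ 0.6734992 , -2.42767476,  1.37670151]), 'tvec': array([ 539.10861744,  144.79244695, 1144.7886793 ]), 'shot': 1}
plate 0.89 [274.4, 270.4] 965
plate 0.77 [290.4, 225.8] 276
rack 0.57 [298.3, 240.6] 1262
well 0.69 [408.5, 153.6] 610
mat_top 0.
[... 426 characters left out ...]
 275.4] 302
plate 0.43 [288.6, 214.5] 118
rack 0.74 [291.4, 212.5] 1834
well 0.93 [500.4, 230.3] 6940
mat_top 0.65 [357.9, 182.0] 2706
tester 0.66 [503.6, 230.1] 6763
wrist {'K': array([[357.37790809,   0.        , 314.15377837],
       [  0.        , 357.37790809, 203.10338917],
       [  0.        ,   0.        ,   1.        ]]), 'T_tool_cam': array([[-2.74021203e-04, -9.64917237e-01, -2.62554090e-01,
         6.53315327e+01],
       [ 9.99999897e-01, -1.69467074e-04, -4.20863654e-04,
         1.44447333e-01],
       [ 3.61604321e-04, -2.62554178e-01,  9.64917184e-01,
        -1.44106787e+02],
       [ 0.00000000e+00,  0.00000000e+00,  0.00000000e+00,
         1.00000000e+00]]), 'shot': 3}
```

View pics/side0.png

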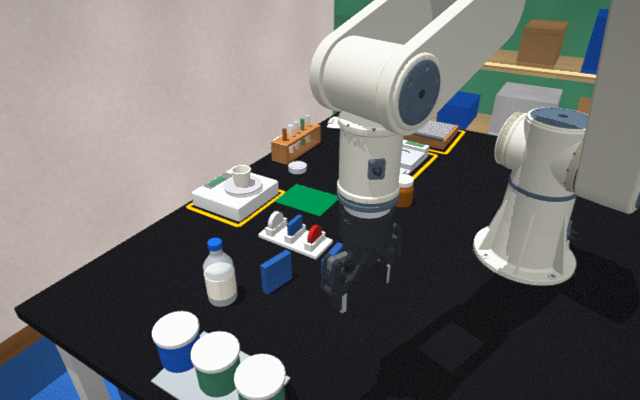

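View pics/top0.png

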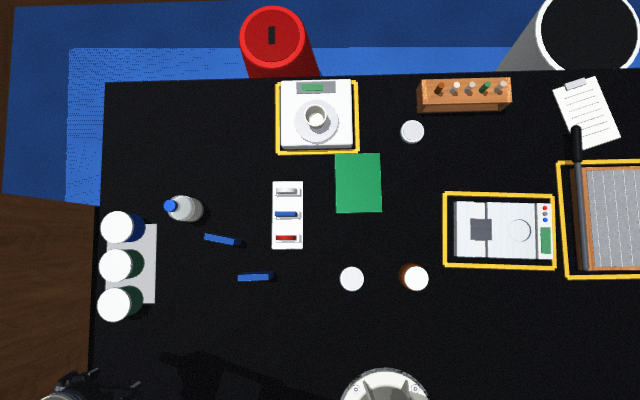

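View pics/wrist0.png

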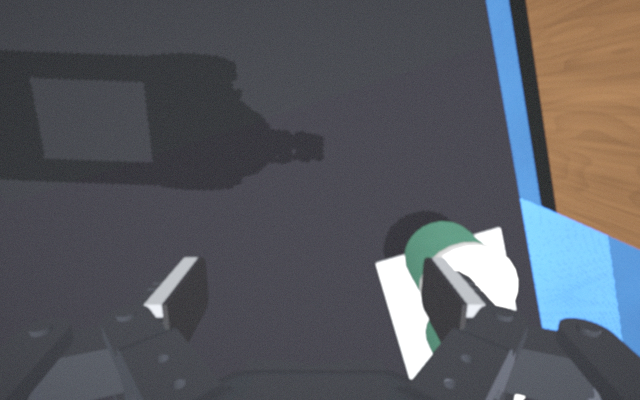

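```bash
cat > h.py <<'E'
import numpy as np, cv2
from scipy.spatial.transform import Rotation as Ro
from rig import r
def Rt(s): return Ro.from_euler('xyz',s['tcp_rot']).as_matrix()
def grab(n,save=None):
    s=r.sense(); f=r.grab_frame(n)
    if n=='wrist':
        T=np.eye(4);T[:3,:3]=Rt(s);T[:3,3]=s['eef_pos']
        C=np.linalg.inv(T@f['T_tool_cam']); f['R']=C[:3,:3]; f['t']=C[:3,3]
    else:
        f['R']=cv2.Rodrigues(f['rvec'])[0]; f['t']=np.array(f['tvec'])
    if save: cv2.imwrite(f'pics/{save}.png',f['color'][:,:,::-1])
    return f
def proj(f,P):
    p=(np.atleast_2d(P)@f['R'].T+f['t'])@f['K'].T
    return p[:,:2]/p[:,2:]
def back(f,uv,z):
    uv=np.atleast_2d(uv).astype(float)
    d=np.c_[uv,np.ones(len(uv))]@np.linalg.inv(f['K']).T@f['R']
    c=-f['R'].T@f['t']
    return c+d*((z-c[2])/d[:,2])[:,None]
def ray(f,uv):
    d=np.linalg.inv(f['K'])@np.r_[uv,1.]; d=f['R'].T@d
    return -f['R'].T@f['t'], d/np.linalg.norm(d)
def tri(obs):
    A=np.zeros((3,3));b=np.zeros(3)
    for f,uv in obs:
        c,d=ray(f,uv);M=np.eye(3)-np.outer(d,d);A+=M;b+=M@c
    return np.linalg.solve(A,b)
E
python3 - <<'E'
from h import *
f=grab('top')
def rect(name,z,n=0,sel=None):
    ds=r.silhouettes(f,name)
    for d in ds[:3]:
        m=d['mask'].astype(np.uint8); p=np.argwhere(m)[:,::-1]
        w=back(f,p,z)[:,:2].astype(np.float32)
        rc=cv2.minAreaRect(w); print(name,round(d['conf'],2),np.round(d['location']),'c',np.round(w.mean(0),1),'rect',[np.round(x,1) for x in rc])
rect('rack',8);rect('mat_top',4);rect('well',30);rect('tester',30);rect('plate',68)
for n,z in dict(tin_a=22,jar=85,bottle=160,cup=116,disc_red=68,disc_white=68).items(): rect(n,z)
# colour based
hsv=cv2.cvtColor(f['color'],cv2.COLOR_RGB2HSV)
m=cv2.inRange(hsv,(50,120,60),(85,255,255)); n,l,st,c=cv2.connectedComponentsWithStats(m)
i=1+st[1:,4].argmax(); w=back(f,np.argwhere(l==i)[:,::-1],4)[:,:2].astype(np.float32); print('mat',cv2.minAreaRect(w))
big=cv2.resize(f['color'][140:290,230:390],None,fx=5,fy=4,interpolation=cv2.INTER_CUBIC) 
cv2.imwrite('pics/t1a.png',cv2.resize(f['color'][140:290,230:390],(800,600)[:2] if 0 else (640,600),interpolation=cv2.INTER_CUBIC)[:,:,::-1])
cv2.imwrite('pics/t1b.png',cv2.resize(f['color'][180:280,430:570],(784,560),interpolation=cv2.INTER_CUBIC)[:,:,::-1])
E
```

```text
rack 0.56 [284. 216.] c [543.6 258.3] rect [array([546.7, 258.8]), array([ 88. , 192.1]), np.float64(88.3)]
mat_top 0.82 [357. 182.] c [634.1  56.6] rect [array([635.1,  55.9]), array([170.1, 131.6]), np.float64(0.7)]
well 0.79 [503. 229.] c [ 492.3 -328.3] rect [array([ 492.7, -320.7]), array([302.2, 207.4]), np.float64(87.1)]
tester 0.77 [499. 229.] c [ 492.1 -328.3] rect [array([ 492.8, -320.7]), array([302.2, 207.1]), np.float64(87.1)]
tester 0.54 [286. 236.] c [484.3 259.2] rect [array([484.3, 259.2]), array([55. , 10.9]), np.float64(88.9)]
plate 0.63 [256. 276.] c [384.9 334.3] rect [array([383.9, 336.6]), array([22.3, 90.1]), np.float64(4.9)]
plate 0.62 [219. 239.] c [483.2 424.9] rect [array([483. , 424.6]), array([98.9, 21.1]), np.float64(77.8)]
plate 0.55 [415. 278.] c [376.5 -75.8] rect [array([375.8, -75.7]), array([77.5, 68.3]), np.float64(43.5)]
tin_a 0.76 [354. 277.] c [371.   81.4] rect [array([371.4,  82.4]), array([62.7, 67. ]), np.float64(89.0)]
tin_a 0.58 [412. 131.] c [774.3 -96.7] rect [array([775.3, -96. ]), array([61.9, 63.8]), np.float64(87.8)]
jar 0.98 [414.
[... 478 characters left out ...]
7]), array([268.6, 184.8]), np.float64(87.1)]
cup 0.92 [318. 111.] c [798.9 169.7] rect [array([799.5, 169.7]), array([60.2, 58.1]), np.float64(44.5)]
disc_red 0.6 [286. 233.] c [485.  253.2] rect [array([485.5, 254.5]), array([53.2, 13.2]), np.float64(88.9)]
disc_red 0.38 [289. 217.] c [540.7 250.2] rect [array([543.3, 252.5]), array([ 82.4, 181.5]), np.float64(89.3)]
disc_white 0.53 [281. 192.] c [609.3 257.2] rect [array([609.5, 254.9]), array([51.2, 16.2]), np.float64(88.8)]
disc_white 0.32 [316. 115.] c [814.  171.6] rect [array([815.4, 171.3]), array([59.1, 59. ]), np.float64(44.5)]
mat ((633.8861694335938, 57.60430145263672), (171.0361785888672, 131.6462860107422), 0.3335105776786804)
```

View pics/t1a.png

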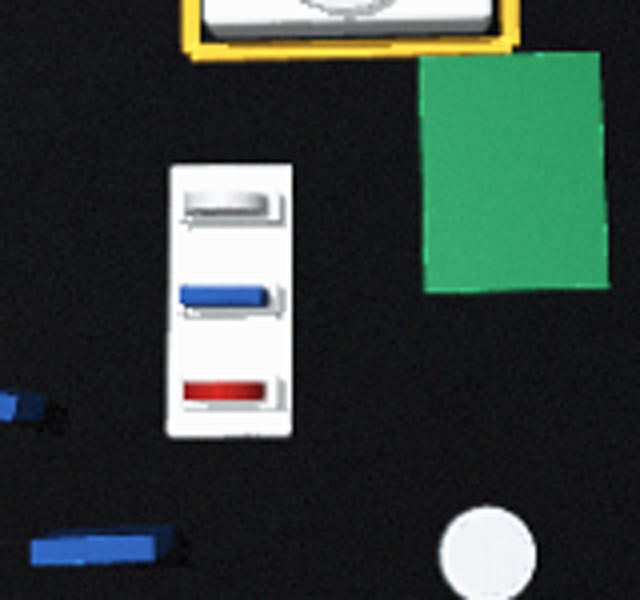

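View pics/t1b.png

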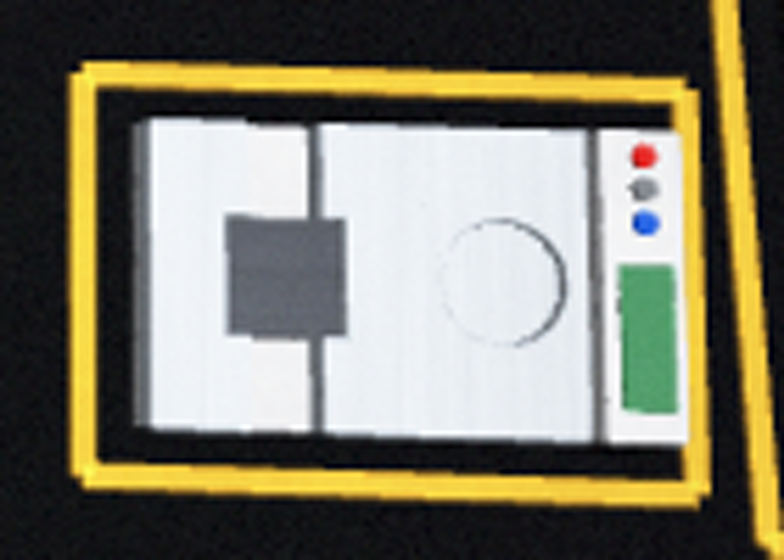

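```bash
cat >> h.py <<'E'
def go(pos,rpy):
    s=r.sense();R=Rt(s);T=Ro.from_euler('xyz',rpy).as_matrix()
    print('turn',np.round(np.degrees(Ro.from_matrix(R.T@T).as_rotvec()),2),'shift',np.round(R.T@(np.array(pos)-s['eef_pos']),1))
E
python3 - <<'E'
from h import *
go([545,253,190],[np.pi,0,np.pi])
f=grab('top')
print(back(f,[481.2,229.3],21))
E
```

```text
turn [ -0.    -0.   -17.64] shift [-442.7 -218.8   41.3]
[[ 495.04319421 -276.19303778   21.        ]]
```

Call:
play_rows([
  [[0,0,-8],[-45,-22,0],1],
  [[0,0,-12],[-90,-44,0],1],
  [[0,0,-17.6],[-135,-66,0],1],
  [[0,0,-17.6],[-180,-88,0],1],
  [[0,0,-17.6],[-225,-111,10],1],
  [[0,0,-17.6],[-270,-133,20],1],
  [[0,0,-17.6],[-315,-156,30],1],
  [[0,0,-17.6],[-360,-178,41],1],
  [[0,0,-17.6],[-405,-200,41],1],
  [[0,0,-17.6],[-443,-219,41],1],
  [[0,0,-17.6],[-443,-219,41],1],
  [[0,0,-17.6],[-443,-219,41],1],
  [[0,0,-17.6],[-443,-219,41],1],
  [[0,0,-17.6],[-443,-219,41],1],
])

```text
clock: 2.95
eef_pos: [544.3, 253.6, 190.3]
tcp_rot: [3.141, -0.0, -3.141]
contact_force: [0.1, 0.3, 0.2]
opening: 1.002
```

```bash
python3 - <<'E'
from h import *
s=r.sense();print(s['clock'],s['qpos'].round(3),s['eef_pos'].round(1),s['tcp_rot'].round(3),s['opening'])
f=grab('wrist','w1')
for n in ['plate','disc_red','disc_white']:
    for d in r.silhouettes(f,n)[:2]: 
        w=back(f,np.argwhere(d['mask'])[:,::-1],68)[:,:2].astype(np.float32)
        print(n,d['conf'],d['location'],cv2.minAreaRect(w))
E
```

```text
2.95 [ 0.433  0.357  1.726  0.     1.059 -1.138] [544.3 253.6 190.3] [ 3.141 -0.    -3.141] 1.002206064634927
plate 0.81 [549.0, 113.0] ((483.95721435546875, 421.87847900390625), (116.30927276611328, 23.685529708862305), 77.94146728515625)
plate 0.79 [316.8, 193.7] ((544.6693115234375, 256.9369201660156), (54.959381103515625, 20.753997802734375), 88.77200317382812)
disc_red 0.55 [320.4, 113.0] ((484.6273498535156, 258.0791931152344), (50.377464294433594, 13.072185516357422), 87.73249816894531)
disc_red 0.15 [318.4, 158.6] ((536.4210815429688, 256.1954650878906), (71.76850128173828, 156.6256561279297), 89.0535659790039)
disc_white 0.83 [318.6, 262.5] ((604.9625244140625, 255.99391174316406), (29.16840171813965, 51.0130500793457), 0.04237695038318634)
```

View pics/w1.png

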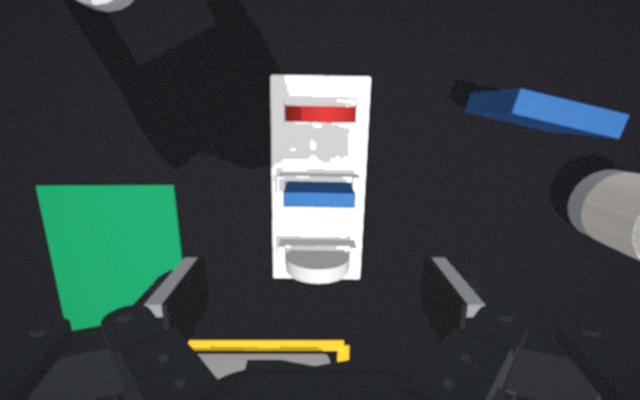

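```bash
python3 - <<'E'
import cv2
i=cv2.imread('pics/w1.png');cv2.imwrite('pics/w1c.png',cv2.resize(i[165:290,255:385],(624,600),interpolation=cv2.INTER_CUBIC))
E
```

```text
(no output)
```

View pics/w1c.png

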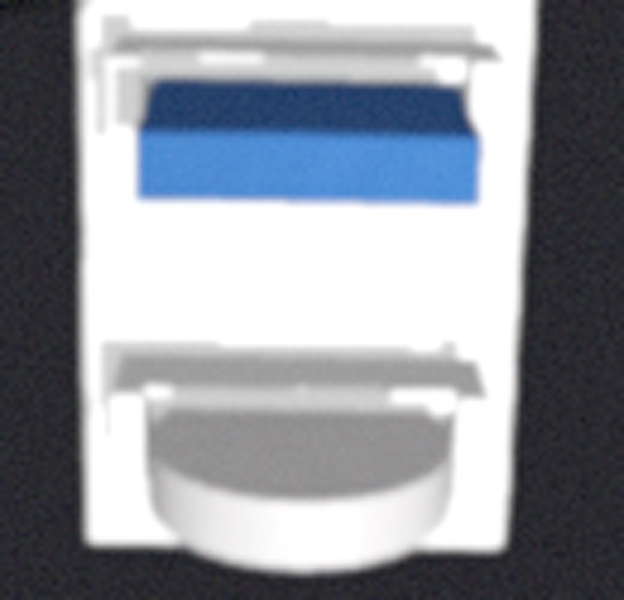

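```bash
python3 - <<'E'
from h import *
f=grab('wrist');g=grab('top')
c=np.array([[140,130],[477,135],[477,201],[138,197]])/4.8+[255,165]
w=back(f,c,68);print(w.round(1)); print(w.mean(0).round(1), np.linalg.norm(w[0]-w[1]),np.linalg.norm(w[3]-w[2]),np.linalg.norm(w[0]-w[3]), 'yaw',np.degrees(np.arctan2(*(w[3]-w[2])[[0,1]])),np.degrees(np.arctan2(*(w[0]-w[1])[[0,1]])))
m=[d for d in r.silhouettes(g,'plate') if abs(d['location'][0]-288)<12]
cv2.imwrite('pics/t2.png',cv2.resize(g['color'][170:260,240:340],(800,600)[:2] if 0 else (660,594),interpolation=cv2.INTER_CUBIC)[:,:,::-1])
E
```

```text
[[543.1 230.2  68. ]
 [543.9 284.1  68. ]
 [554.9 284.4  68. ]
 [554.2 229.7  68. ]]
[549.  257.1  68. ] 53.841325940284854 54.730721744627175 11.127317969700584 yaw -179.3345373709419 -179.16197353250953
```

View pics/t2.png

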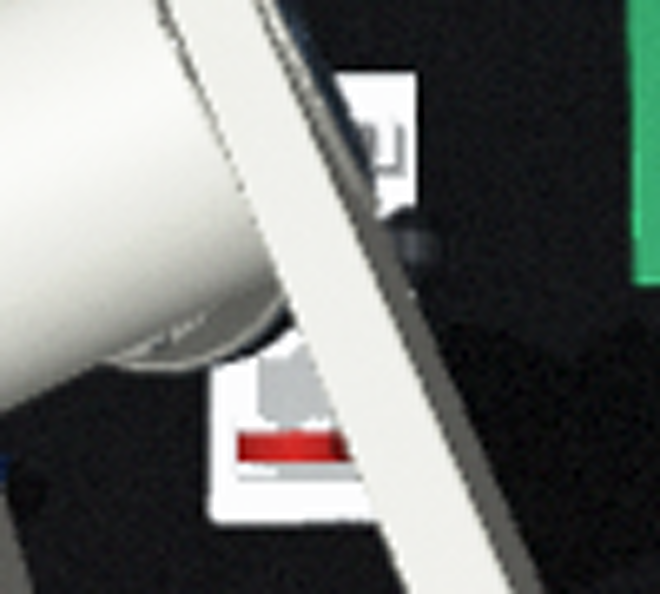

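```bash
python3 - <<'E'
from h import *
f=grab('wrist');g=grab('top');h=grab('side')
c=(np.array([[140,130],[477,135],[477,201],[138,197]])/4.8+[255,165])
print('tri',tri([(f,c.mean(0)),(g,np.array([286,214.]))]).round(1))
print(back(g,[286,214],68))
print(proj(h,[[549,257,68],[549,257,40]]),proj(g,[[549,257,68],[549,257,40]]))
i=cv2.imread('pics/top0.png');cv2.imwrite('pics/t0c.png',cv2.resize(i[190:240,260:320],(720,600),interpolation=cv2.INTER_CUBIC))
i=cv2.imread('pics/side0.png');cv2.imwrite('pics/s0c.png',cv2.resize(i[200:260,250:340],(800,533),interpolation=cv2.INTER_CUBIC))
E
```

```text
tri [545.5 254.6  78.2]
[[545.07054105 253.99732535  68.        ]]
[[293.88608307 219.32676935]
 [294.22785715 227.90471595]] [[284.86352333 212.54881476]
 [286.16423207 213.19278093]]
```

View pics/t0c.png

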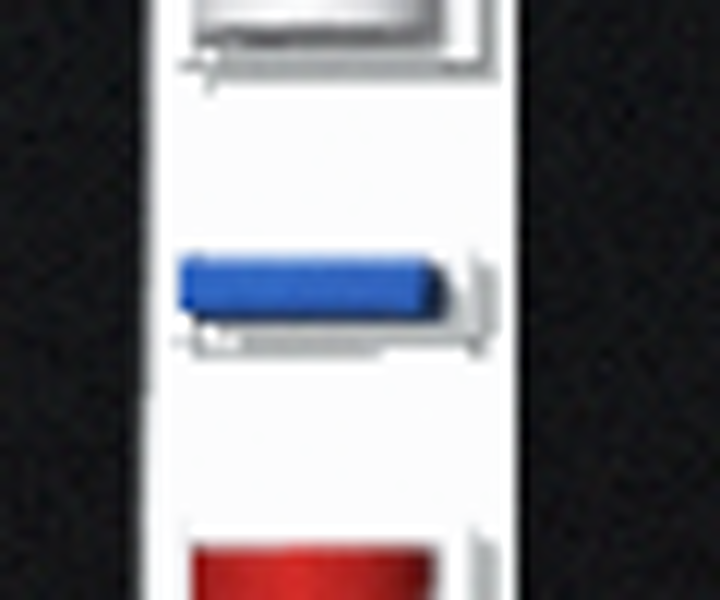

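View pics/s0c.png

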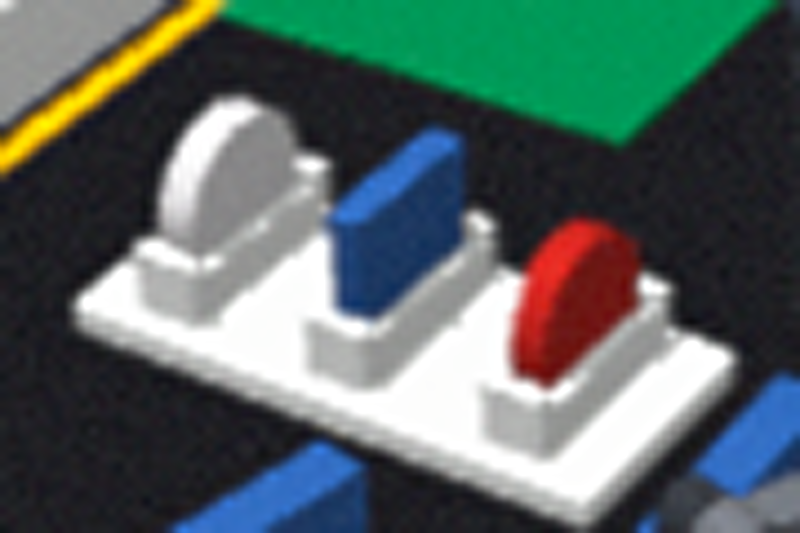

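```bash
python3 - <<'E'
from h import *
f=grab('wrist');g=grab('top');h=grab('side')
c=(np.array([[140,130],[477,135],[477,201],[138,197]])/4.8+[255,165]).mean(0)
s=np.array([294.8,220.]);t=np.array([285.6,214.])
print(tri([(f,c),(g,t),(h,s)]),tri([(g,t),(h,s)]),tri([(f,c),(h,s)]))
for F,u in((f,c),(g,t),(h,s)):print(back(F,u,68))
go([547,255.5,110],[np.pi,0,np.pi-.012])
E
```

```text
[547.2269595  255.86535117  66.4044725 ] [545.9433644  255.7479431   66.05045701] [548.65329155 255.76403249  65.65877979]
[[549.39891586 256.34919226  68.        ]]
[[545.09234367 255.06452622  68.        ]]
[[545.06811754 258.46051063  68.        ]]
turn [-0.   -0.    0.65] shift [-1.8  2.8 80.3]
```

Call:
play_rows([
  [[0,0,0.7],[-2,2.5,30],1],
  [[0,0,0.7],[-2,2.5,60],1],
  [[0,0,0.7],[-2,2.5,90],1],
  [[0,0,0.7],[-2,2.5,110],1],
  [[0,0,0.7],[-2,2.5,110],1],
  [[0,0,0.7],[-2,2.5,110],1],
], newtons=40)

```text
clock: 4.2
eef_pos: [547.3, 255.2, 80.5]
tcp_rot: [-3.141, -0.0, 3.129]
contact_force: [0.1, 0.2, -1.2]
opening: 0.999
```

```bash
python3 - <<'E'
from h import *
f=grab('wrist','w2')
E
```

```text
(no output)
```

View pics/w2.png

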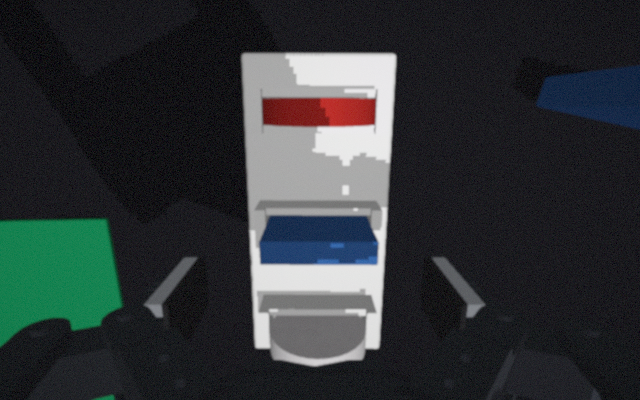

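```bash
python3 - <<'E'
from h import *
f=grab('wrist');s=r.sense();R=Rt(s);p=s['eef_pos']
print(proj(f,[p+R@np.array(q) for q in [(0,-42.5,-13),(0,42.5,-13),(11,-42.5,-13),(-11,-42.5,-13),(0,0,12.5)]]).round(1))
c=np.array([[260,242],[377.5,241.5],[377.5,264],[260.5,264.5]])
w=back(f,c,68);print(w.round(1),w.mean(0))
E
```

```text
[[209.1 275.3]
 [421.  275.3]
 [206.9 249.8]
 [211.2 299.8]
 [314.9 250.5]]
[[544.  229.8  68. ]
 [544.5 285.1  68. ]
 [556.  285.5  68. ]
 [555.5 229.5  68. ]] [549.99213451 257.46299124  68.        ]
```

Call:
play_rows([
  [[0,0,0],[0,2,25],1],
  [[0,0,0],[0,2,44.5],1],
  [[0,0,0],[0,2,44.5],1],
  [[0,0,0],[0,2,44.5],1],
  [[0,0,0],[0,2,44.5],0.55],
  [[0,0,0],[0,2,44.5],0.3],
  [[0,0,0],[0,2,44.5],0.3],
  [[0,0,0],[0,2,44.5],0.3],
  [[0,0,0],[0,2,44.5],0.3],
  [[0,0,0],[0,2,44.5],0.3],
], newtons=40)

```text
clock: 5.3
eef_pos: [549.1, 258.0, 38.7]
tcp_rot: [3.14, 0.004, 3.129]
contact_force: [-1.4, -1.6, 6.3]
opening: 0.647
```

```bash
python3 - <<'E'
from h import *
f=grab('wrist','w3')
print(r.sense()['qpos'].round(3))
E
```

```text
[ 0.437  0.559  1.808 -0.     0.77  -1.121]
```

View pics/w3.png

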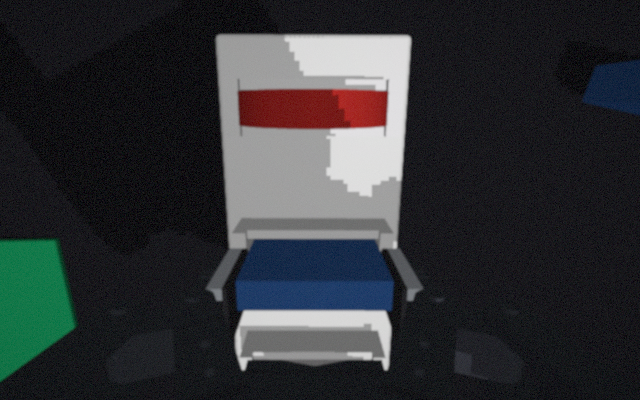

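Call:
play_rows([
  [[0,0,0],[0,0,-10],0.3],
  [[0,0,0],[0,0,-25],0.3],
  [[0,0,0],[0,0,-45],0.3],
  [[0,0,0],[0,0,-70],0.3],
  [[0,0,0],[0,0,-100],0.3],
  [[0,0,0],[0,0,-125],0.3],
  [[0,0,0],[0,0,-125],0.3],
], newtons=40)

```text
clock: 6.05
eef_pos: [550.9, 258.9, 168.9]
tcp_rot: [3.137, 0.01, 3.129]
contact_force: [1.0, -0.3, -0.5]
opening: 0.649
```

```bash
python3 - <<'E'
from h import *
f=grab('side','s4'); f=grab('wrist','w4')
t=np.radians(60)
# inward tilt: tool z = (-sin t,0,-cos t), tool y=+y, x=y x z
zz=np.array([-np.sin(t),0,-np.cos(t)]);yy=np.array([0,1,0.]);xx=np.cross(yy,zz)
R=np.c_[xx,yy,zz]
print(xx,Ro.from_matrix(R).as_euler('xyz'))
g=np.array([635,15,120.]); 
go(g+zz*19,Ro.from_matrix(R).as_euler('xyz'))
s=r.sense();print(s['eef_pos'])
E
```

```text
[-0.5        0.         0.8660254] [ 3.14159265 -1.04719755  3.14159265]
turn [ 0.53 60.32 -0.6 ] shift [ -72.4 -242.1   54.3]
[548.94079533 257.91706352 164.9930348 ]
```

View pics/w4.png

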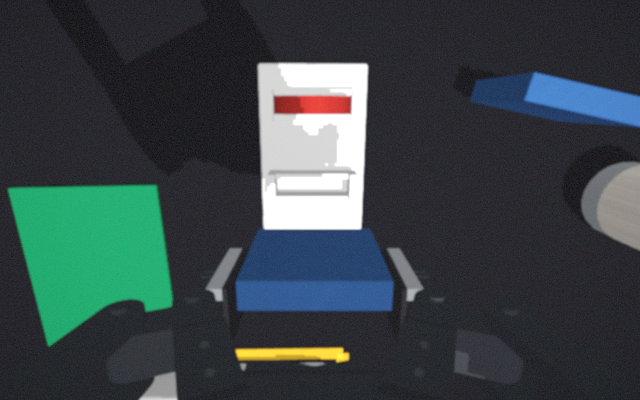

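View pics/s4.png

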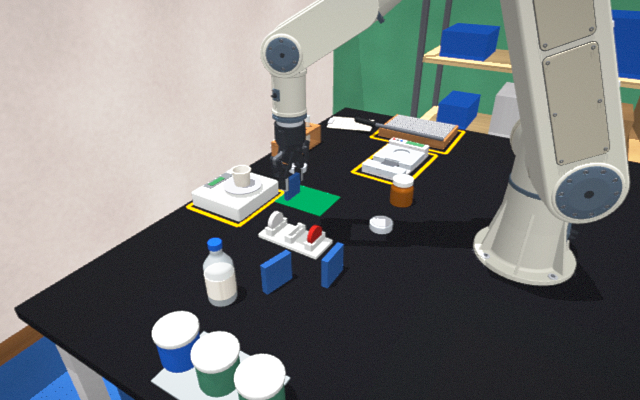

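Call:
play_rows([
  [[0,0,-0.6],[-20,-48,0],0.3],
  [[0,0,-0.6],[-40,-96,0],0.3],
  [[0,0,-0.6],[-60,-144,0],0.3],
  [[0,0,-0.6],[-80,-192,0],0.3],
  [[0,0,-0.6],[-90,-242,0],0.3],
  [[0,8,-0.6],[-90,-242,0],0.3],
  [[0,16,-0.6],[-90,-242,10],0.3],
  [[0,24,-0.6],[-90,-242,20],0.3],
  [[0,32,-0.6],[-90,-242,30],0.3],
  [[0,40,-0.6],[-85,-242,40],0.3],
  [[0.5,48,-0.6],[-80,-242,50],0.3],
  [[0.5,56,-0.6],[-75,-242,54],0.3],
  [[0.5,60.3,-0.6],[-72,-242,54],0.3],
  [[0.5,60.3,-0.6],[-72,-242,54],0.3],
  [[0.5,60.3,-0.6],[-72,-242,54],0.3],
  [[0.5,60.3,-0.6],[-72,-242,54],0.3],
])

```text
clock: 7.75
eef_pos: [618.4, 15.1, 111.6]
tcp_rot: [3.141, -1.044, -3.141]
contact_force: [0.8, 0.5, -1.0]
opening: 0.645
```

```bash
python3 - <<'E'
from h import *
f=grab('side','s5'); f=grab('wrist','w5')
s=r.sense();R=Rt(s);print(s['qpos'].round(3),R[:,2],s['eef_pos'],(s['eef_pos']-19*R[:,2]).round(1))
E
```

```text
[ 0.015  1.08   0.962  0.016  2.142 -1.555] [-8.64014327e-01  2.82858789e-04 -5.03467141e-01] [618.58247933  15.15489515 112.3074991 ] [635.   15.1 121.9]
```

View pics/w5.png

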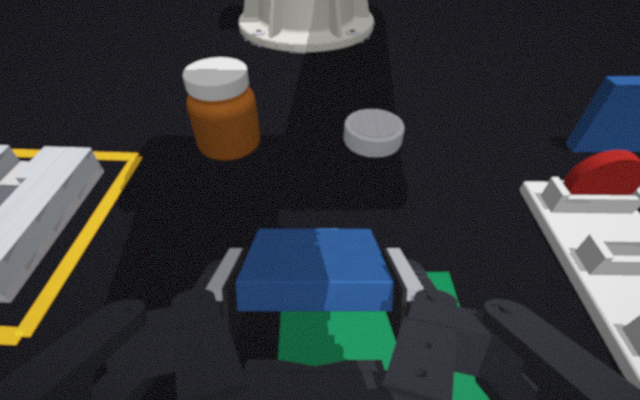

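View pics/s5.png

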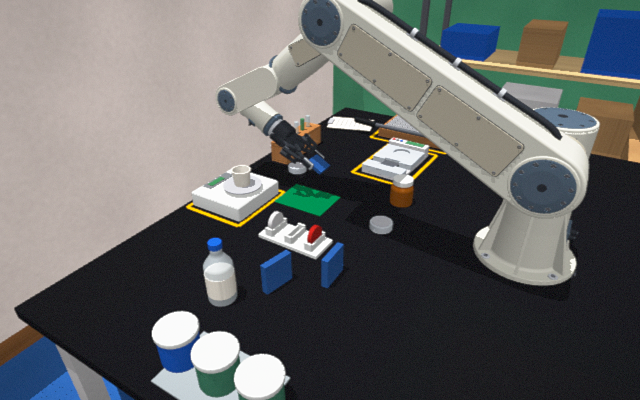

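Call:
play_rows([
  [[0,0,0],[-17,12,10],0.3],
  [[0,0,0],[-35,12,20],0.3],
  [[0,0,0],[-52,12,30],0.3],
  [[0,0,0],[-69,12,40],0.3],
  [[0,0,0],[-69,12,40],0.3],
  [[0,0,0],[-69,12,40],0.3],
  [[0,0,0],[-69,12,40],0.3],
])

```text
clock: 8.55
eef_pos: [619.2, 27.0, 33.1]
tcp_rot: [3.141, -1.043, -3.141]
contact_force: [0.2, 1.1, -1.5]
opening: 0.647
```

```bash
python3 - <<'E'
from h import *
f=grab('side','s6')
s=r.sense();print(s['qpos'].round(3),s['eef_pos'],s['contact_force'])
i=f['color'][100:230,180:380];cv2.imwrite('pics/s6c.png',cv2.resize(i,(800,520),interpolation=cv2.INTER_CUBIC)[:,:,::-1])
f=grab('wrist','w6')
E
```

```text
[ 0.028  1.174  0.944  0.028  2.065 -1.544] [619.31225921  27.04323101  33.38781993] [-0.45349029 -0.133075   -1.77424999]
```

View pics/s6c.png

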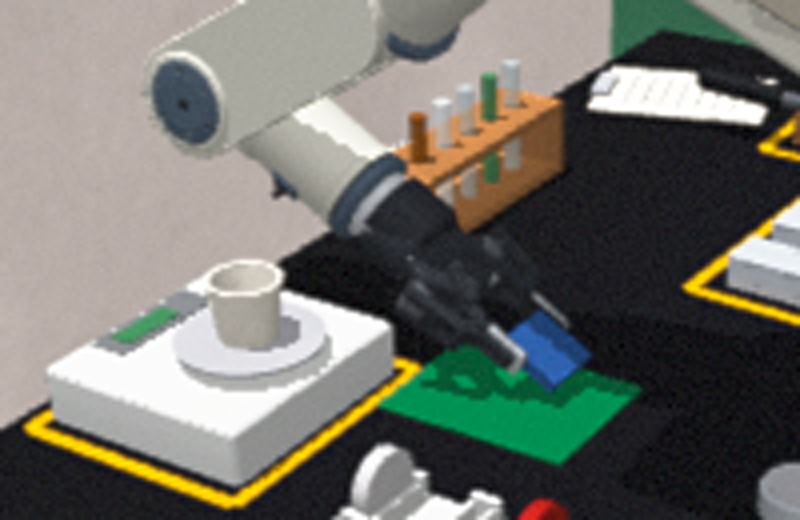

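View pics/w6.png

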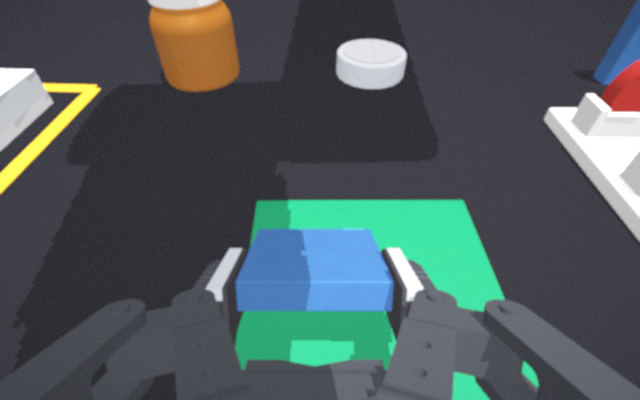

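Call:
play_rows([
  [[0,0,0],[-3,6,2],0.3],
  [[0,0,0],[-6,6,3.5],0.3],
  [[0,0,0],[-8.7,6,5],0.3],
  [[0,0,0],[-8.7,6,5],0.3],
  [[0,0,0],[-8.7,6,5],0.3],
])

```text
clock: 9.15
eef_pos: [619.3, 33.0, 23.3]
tcp_rot: [3.141, -1.042, -3.141]
contact_force: [1.3, -0.4, -1.2]
opening: 0.645
```

Call:
play_rows([
  [[0,0,0],[-1.7,0,1],0.3],
  [[0,0,0],[-3,0,1.7],0.3],
  [[0,0,0],[-3,0,1.7],0.3],
])

```text
clock: 9.45
eef_pos: [619.6, 33.0, 21.0]
tcp_rot: [3.141, -1.043, -3.141]
contact_force: [1.9, 0.2, 4.4]
opening: 0.646
```

Call:
play_rows([
  [[0,0,0],[-3,0,1.7],0.8],
  [[0,0,0],[-1,0,0],1],
  [[0,0,0],[0,0,0],1],
  [[0,0,0],[0,0,0],1],
  [[0,0,0],[0,0,0],1],
  [[0,0,0],[0,0,0],1],
])

```text
clock: 10.05
eef_pos: [619.5, 33.0, 21.0]
tcp_rot: [3.141, -1.043, -3.141]
contact_force: [0.8, 0.5, 0.1]
opening: 0.999
```

```bash
python3 - <<'E'
from h import *
f=grab('side','s7')
i=f['color'][100:230,180:380];cv2.imwrite('pics/s7c.png',cv2.resize(i,(800,520),interpolation=cv2.INTER_CUBIC)[:,:,::-1])
f=grab('wrist','w7')
E
```

```text
(no output)
```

View pics/s7c.png

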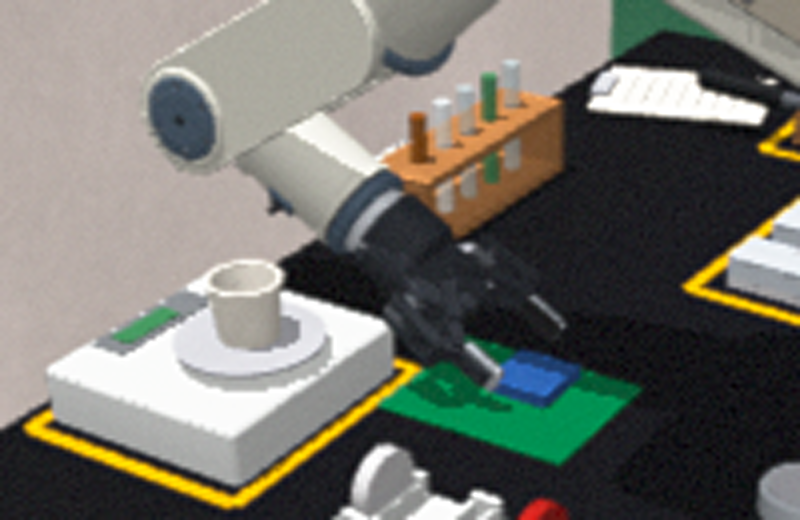

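View pics/w7.png

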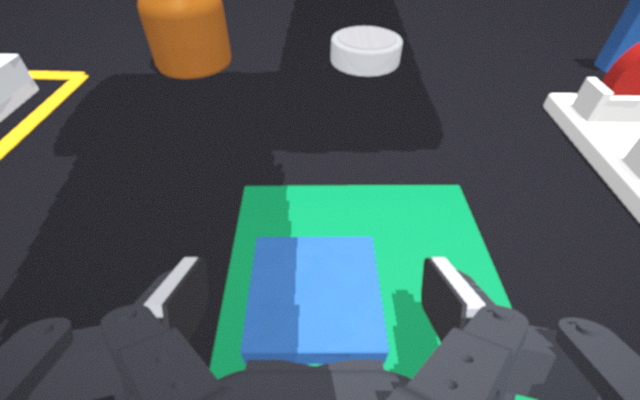

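Call:
play_rows([
  [[0,0,0],[0,0,-30],1],
  [[0,0,0],[10,0,-70],1],
  [[0,0,0],[30,0,-100],1],
  [[0,0,0],[60,0,-110],1],
  [[0,-5,0],[80,0,-120],1],
])

```text
clock: 10.65
eef_pos: [682.5, 32.8, 148.8]
tcp_rot: [3.141, -0.958, -3.142]
contact_force: [0.9, 0.2, -0.1]
opening: 0.995
```

```bash
python3 - <<'E'
from h import *
go([607,33,150],[np.pi,0,np.pi/2])
print(r.sense()['qpos'].round(3))
f=grab('side','s8')
i=f['color'][100:230,180:380];cv2.imwrite('pics/s8c.png',cv2.resize(i,(800,520),interpolation=cv2.INTER_CUBIC)[:,:,::-1])
E
```

```text
turn [-42.78 -42.83  82.41] shift [44.4  0.2 61.1]
[ 0.032  1.108  0.762  0.034  2.229 -1.531]
```

View pics/s8c.png

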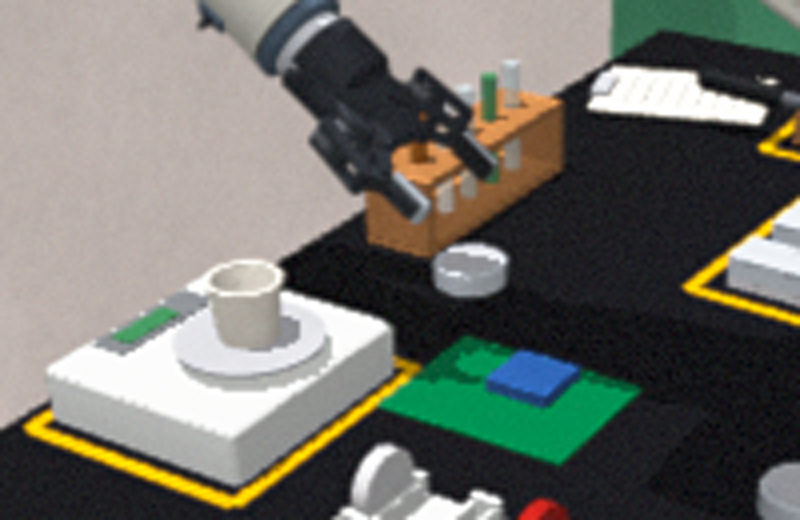

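Call:
play_rows([
  [[0,-8,0],[12,0,8],1],
  [[0,-16,0],[24,0,15],1],
  [[0,-24,0],[36,0,23],1],
  [[0,-32,0],[48,0,30],1],
  [[0,-40,0],[60,0,38],1],
  [[0,-48,0],[68.5,0,43.5],1],
  [[0,-54.9,0],[68.5,0,43.5],1],
  [[-42.8,-42.8,82.4],[44.4,0,61],1],
  [[-42.8,-42.8,82.4],[44.4,0,61],1],
  [[-42.8,-42.8,82.4],[44.4,0,61],1],
  [[-42.8,-42.8,82.4],[44.4,0,61],1],
  [[-42.8,-42.8,82.4],[44.4,0,61],1],
  [[-42.8,-42.8,82.4],[44.4,0,61],1],
  [[-42.8,-42.8,82.4],[44.4,0,61],1],
  [[-42.8,-42.8,82.4],[44.4,0,61],1],
  [[-42.8,-42.8,82.4],[44.4,0,61],1],
  [[-42.8,-42.8,82.4],[44.4,0,61],1],
  [[-42.8,-42.8,82.4],[44.4,0,61],1],
  [[-42.8,-42.8,82.4],[44.4,0,61],1],
  [[-42.8,-42.8,82.4],[44.4,0,61],1],
])

```text
clock: 12.7
eef_pos: [609.1, 33.0, 156.6]
tcp_rot: [3.126, -0.001, 1.573]
contact_force: [-0.8, -0.3, 0.5]
opening: 1.002
```

```bash
python3 - <<'E'
from h import *
f=grab('wrist','w9')
for d in r.silhouettes(f,'plate')[:3]:
    w=back(f,np.argwhere(d['mask'])[:,::-1],16)[:,:2].astype(np.float32)
    print(d['conf'],d['location'],cv2.minAreaRect(w))
E
```

```text
0.66 [333.8, 186.1] ((628.7843017578125, 32.905189514160156), (57.12924575805664, 56.12807846069336), 89.97388458251953)
```

View pics/w9.png

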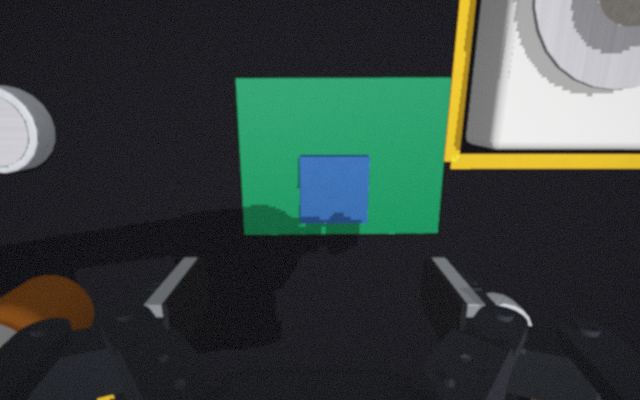

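```bash
python3 - <<'E'
from h import *
go([495,-290,170],[np.pi,0,np.pi/2])
E
```

```text
turn [ 0.91 -0.05  0.11] shift [-322.7 -114.6  -15.5]
```

Call:
play_rows([
  [[0.9,0,0],[-45,-16,-10],1],
  [[0.9,0,0],[-90,-32,-15.5],1],
  [[0.9,0,0],[-135,-48,-15.5],1],
  [[0.9,0,0],[-180,-64,-15.5],1],
  [[0.9,0,0],[-225,-80,-15.5],1],
  [[0.9,0,0],[-270,-96,-15.5],1],
  [[0.9,0,0],[-310,-110,-15.5],1],
  [[0.9,0,0],[-322.7,-114.6,-15.5],1],
  [[0.9,0,0],[-322.7,-114.6,-15.5],1],
  [[0.9,0,0],[-322.7,-114.6,-15.5],1],
  [[0.9,0,0],[-322.7,-114.6,-15.5],1],
  [[0.9,0,0],[-322.7,-114.6,-15.5],1],
])

```text
clock: 14.0
eef_pos: [495.5, -288.6, 170.0]
tcp_rot: [3.141, -0.001, 1.575]
contact_force: [0.6, -0.4, -0.3]
opening: 1.003
```

```bash
python3 - <<'E'
from h import *
f=grab('wrist','w10')
s=r.sense();print(s['eef_pos'],s['tcp_rot'])
np.savez('w10.npz',R=f['R'],t=f['t'],K=f['K'],eef=s['eef_pos'],rot=s['tcp_rot'])
E
```

```text
[ 495.4598003  -288.81012395  169.99826519] [ 3.14147290e+00 -1.06920904e-03  1.57449285e+00]
```

View pics/w10.png

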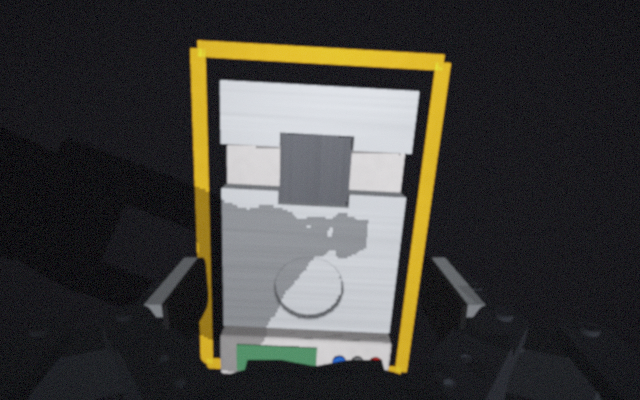

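```bash
python3 - <<'E'
import cv2
i=cv2.imread('pics/w10.png');cv2.imwrite('pics/w10c.png',cv2.resize(i[115:225,255:385],(780,660),interpolation=cv2.INTER_CUBIC)[:600])
E
```

```text
(no output)
```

View pics/w10c.png

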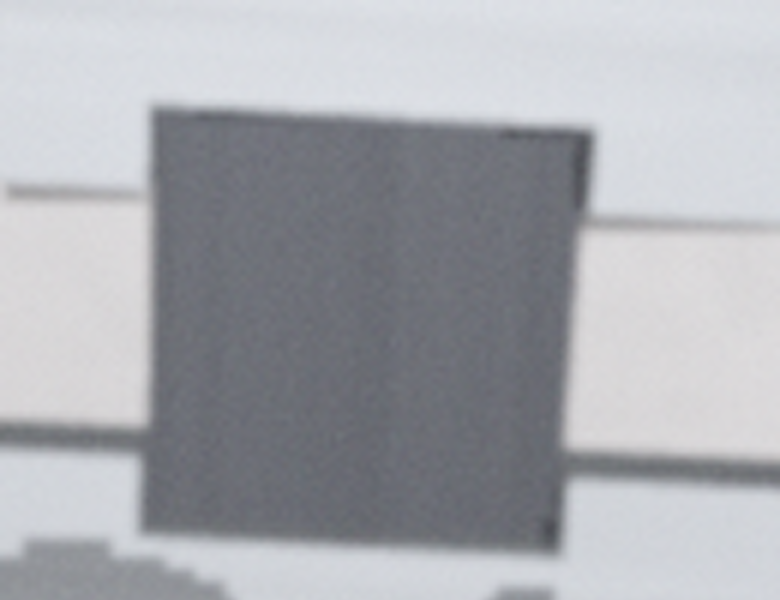

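```bash
cat > q.py <<'E'
from h import *
def quad(w):
    c=w[:,:2].mean(0); e=(w[1]-w[0]+w[2]-w[3])[:2]; g=(w[0]-w[3]+w[1]-w[2])[:2]
    print('c',c.round(2),'sizes',np.linalg.norm(e)/2,np.linalg.norm(g)/2,'yaw',np.degrees(np.arctan2(e[1],e[0])),np.degrees(np.arctan2(g[1],g[0]))-90)
E
python3 - <<'E'
from q import *
z=np.load('w10.npz');f={k:z[k] for k in('R','t','K')}
c=np.array([[152,106],[594,130],[560,552],[142,530]])/6+[255,115]
for h in(30,26): quad(back(f,c,h))
E
```

```text
c [ 497.46 -272.79] sizes 57.679820027268605 57.37044600241848 yaw -2.897561446532979 -2.6964606256795633
c [ 497.48 -273.5 ] sizes 58.49165515242207 58.17792673291422 yaw -2.8975614465329356 -2.6964606256795207
```

```bash
python3 - <<'E'
from q import *
go([628.8,33,136],[np.pi,0,np.pi/2])
E
```

```text
turn [ 0.01 -0.06  0.21] shift [321.3 134.5  34.4]
```

Call:
play_rows([
  [[0,0,0.2],[45,19,0],1],
  [[0,0,0.2],[90,38,0],1],
  [[0,0,0.2],[135,57,0],1],
  [[0,0,0.2],[180,76,0],1],
  [[0,0,0.2],[225,95,0],1],
  [[0,0,0.2],[270,114,10],1],
  [[0,0,0.2],[310,130,25],1],
  [[0,0,0.2],[321.3,134.5,34.4],1],
  [[0,0,0.2],[321.3,134.5,34.4],1],
  [[0,0,0.2],[321.3,134.5,34.4],1],
  [[0,0,0.2],[321.3,134.5,34.4],1],
  [[0,0,0.2],[321.3,134.5,34.4],1],
])

```text
clock: 15.25
eef_pos: [628.8, 31.6, 136.7]
tcp_rot: [3.141, -0.001, 1.569]
contact_force: [0.1, -0.3, -0.2]
opening: 1.0
```

```bash
python3 - <<'E'
from q import *
f=grab('wrist','w11')
s=r.sense();print(s['eef_pos'],s['tcp_rot'])
for d in r.silhouettes(f,'plate')[:2]:
    print(d['conf'],d['location'])
np.savez('w11.npz',R=f['R'],t=f['t'],K=f['K'],eef=s['eef_pos'],rot=s['tcp_rot'])
i=f['color'][170:290,245:385]; cv2.imwrite('pics/w11c.png',cv2.resize(i,(700,600),interpolation=cv2.INTER_CUBIC)[:,:,::-1])
E
```

```text
[628.84432132  31.74315769 136.69434823] [ 3.14057236e+00 -9.98332971e-04  1.56939129e+00]
0.92 [309.6, 192.5]
```

View pics/w11c.png

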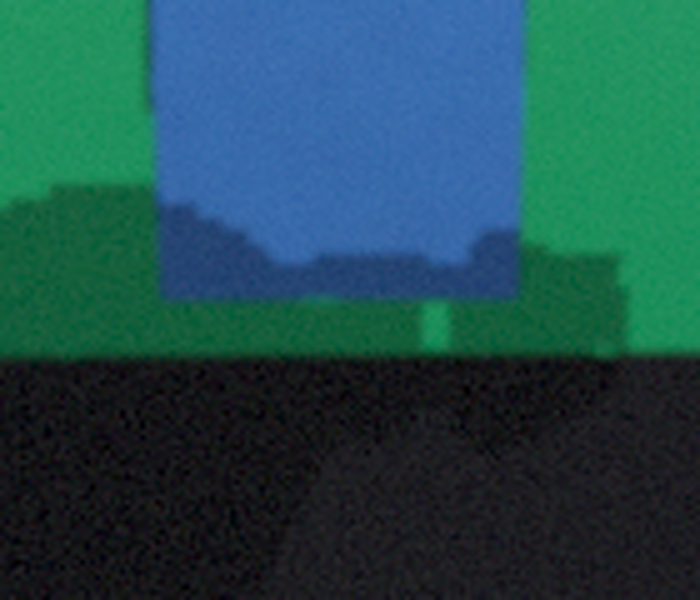

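```bash
python3 - <<'E'
import cv2
i=cv2.imread('pics/w11.png');cv2.imwrite('pics/w11c2.png',cv2.resize(i[145:245,250:370],(720,600),interpolation=cv2.INTER_CUBIC))
E
```

```text
(no output)
```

View pics/w11c2.png

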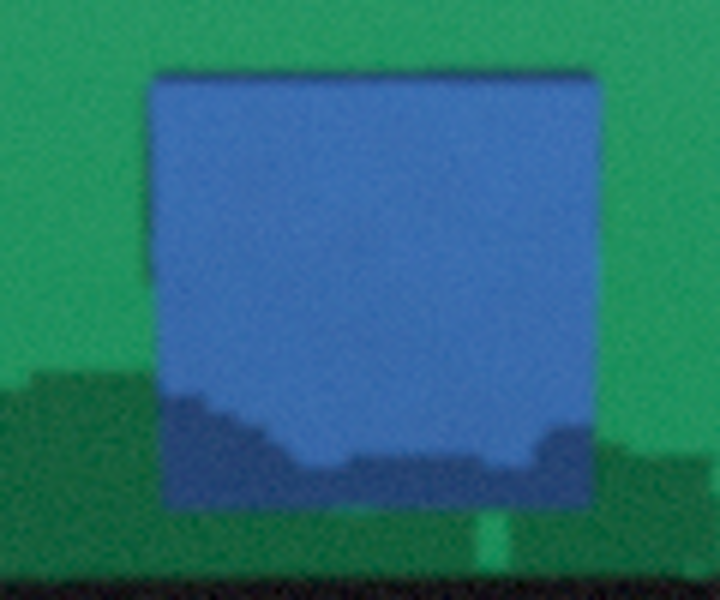

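```bash
python3 - <<'E'
from q import *
z=np.load('w11.npz');f={k:z[k] for k in('R','t','K')}
c=np.array([[152,82],[599,82],[593,508],[162,509]])/6+[250,145]
for h in(16,12): quad(back(f,c,h))
E
```

```text
c [628.85  32.08] sizes 55.82558349166865 55.84414025024043 yaw -0.0458210059886379 0.10368489177751883
c [628.84  31.09] sizes 56.668559149173404 56.68739611790661 yaw -0.045821005988631106 0.10368489177753304
```

Call:
play_rows([
  [[0,0,0],[2.8,0,30],1],
  [[0,0,0],[2.8,0,60],0.85],
  [[0,0,0],[2.8,0,90],0.85],
  [[0,0,0],[2.8,0,110],0.85],
  [[0,0,0],[2.8,0,122],0.85],
  [[0,0,0],[2.8,0,126],0.85],
  [[0,0,0],[2.8,0,126],0.85],
  [[0,0,0],[2.8,0,126],0.85],
])

```text
clock: 16.15
eef_pos: [629.8, 34.8, 11.7]
tcp_rot: [3.139, -0.001, 1.569]
contact_force: [-0.3, 0.1, 0.1]
opening: 0.85
```

```bash
python3 - <<'E'
from q import *
f=grab('wrist','w12');f=grab('side')
i=f['color'][100:230,180:380];cv2.imwrite('pics/s12c.png',cv2.resize(i,(800,520),interpolation=cv2.INTER_CUBIC)[:,:,::-1])
E
```

```text
(no output)
```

View pics/w12.png

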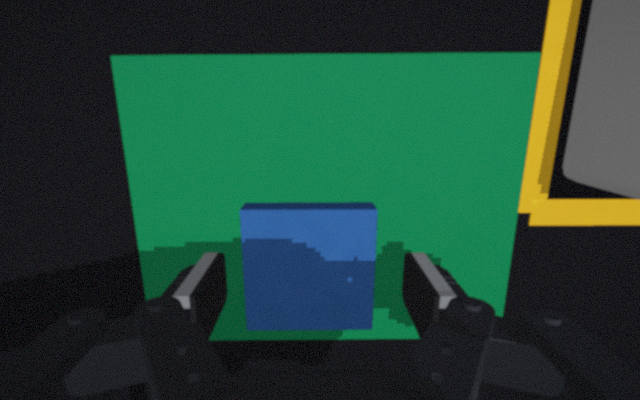

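View pics/s12c.png

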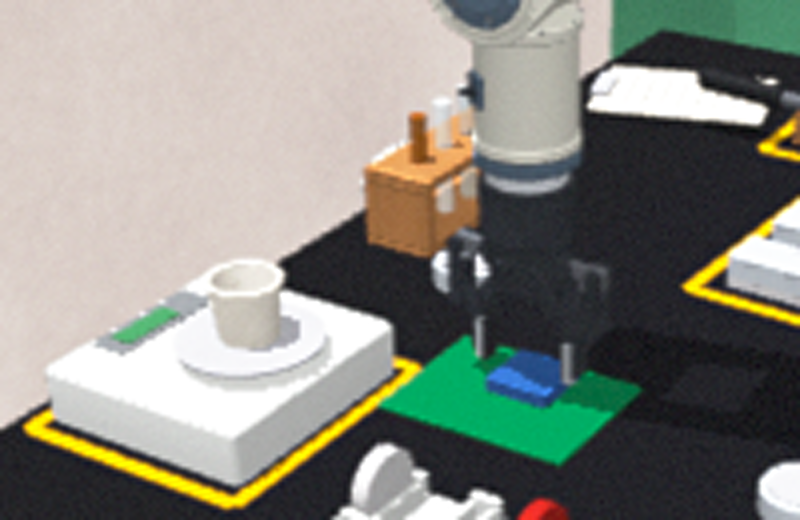

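Call:
play_rows([
  [[0,0,0],[2,-2.4,3],0.85],
  [[0,0,0],[2,-2.4,7],0.85],
  [[0,0,0],[2,-2.4,10.5],0.85],
  [[0,0,0],[2,-2.4,10.5],0.85],
  [[0,0,0],[2,-2.4,10.5],0.85],
])

```text
clock: 16.75
eef_pos: [627.3, 36.9, 1.0]
tcp_rot: [3.139, -0.001, 1.57]
contact_force: [0.2, -0.5, 0.1]
opening: 0.849
```

Call:
play_rows([
  [[0,0,0],[0,0,0],0.7],
  [[0,0,0],[0,0,0],0.55],
  [[0,0,0],[0,0,0],0.3],
  [[0,0,0],[0,0,0],0.3],
  [[0,0,0],[0,0,0],0.3],
  [[0,0,0],[0,0,0],0.3],
], newtons=40)

```text
clock: 17.35
eef_pos: [627.6, 36.9, 1.4]
tcp_rot: [3.139, -0.001, 1.57]
contact_force: [-0.6, -0.5, 6.2]
opening: 0.65
```

Lift straight and look.

Call:
play_rows([
  [[0,0,0],[0,0,-10],0.3],
  [[0,0,0],[0,0,-30],0.3],
  [[0,0,0],[0,0,-60],0.3],
  [[0,0,0],[0,0,-100],0.3],
  [[0,0,0],[0,0,-130],0.3],
  [[0,0,0],[0,0,-130],0.3],
  [[0,0,0],[0,0,-130],0.3],
])

```text
clock: 18.05
eef_pos: [627.3, 36.7, 132.0]
tcp_rot: [3.138, -0.001, 1.57]
contact_force: [0.5, -1.0, -1.5]
opening: 0.642
```

```bash
python3 - <<'E'
from q import *
s=r.sense();f=grab('wrist','w13')
print(s['eef_pos'],s['tcp_rot'],s['opening'])
cv2.imwrite('pics/w13c.png',cv2.resize(f['color'][190:350,200:430],(805//805*800,556),interpolation=cv2.INTER_CUBIC)[:,:,::-1])
f=grab('side')
i=f['color'][100:230,180:380];cv2.imwrite('pics/s13c.png',cv2.resize(i,(800,520),interpolation=cv2.INTER_CUBIC)[:,:,::-1])
go([497.5,-271,136],[np.pi,0,np.pi/2-.0497])
E
```

```text
[627.26930835  36.744657   131.95351914] [ 3.13757150e+00 -1.19088516e-03  1.56955326e+00] 0.6418021317201654
turn [ 0.03 -0.06  2.78] shift [-307.8 -128.2   -6.3]
```

View pics/w13c.png

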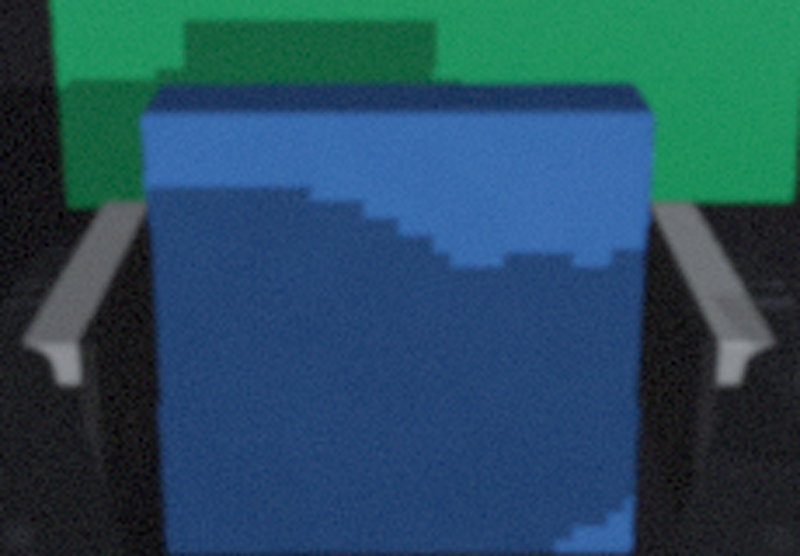

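View pics/s13c.png

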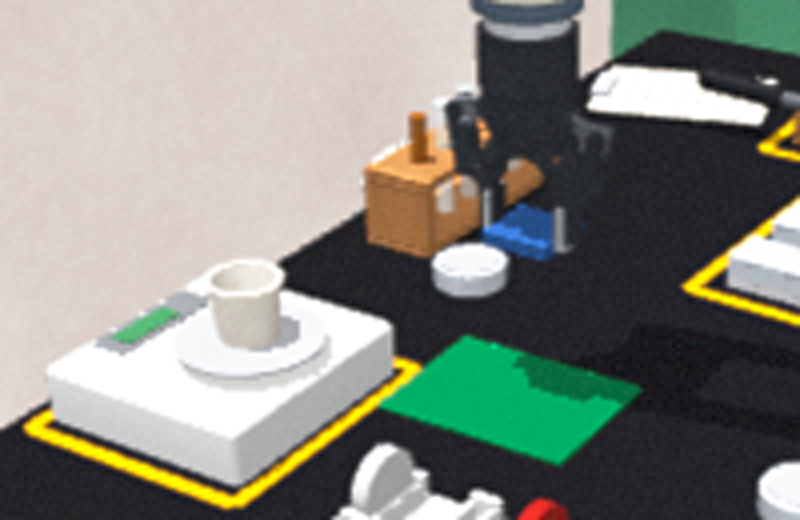

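Call:
play_rows([
  [[0,0,2.8],[-45,-19,0],0.3],
  [[0,0,2.8],[-90,-38,0],0.3],
  [[0,0,2.8],[-135,-57,0],0.3],
  [[0,0,2.8],[-180,-76,0],0.3],
  [[0,0,2.8],[-225,-95,0],0.3],
  [[0,0,2.8],[-265,-112,10],0.3],
  [[0,0,2.8],[-295,-125,25],0.3],
  [[0,0,2.8],[-304.8,-129.7,45],0.3],
  [[0,0,2.8],[-304.8,-129.7,65],0.3],
  [[0,0,2.8],[-304.8,-129.7,82],0.3],
  [[0,0,2.8],[-304.8,-129.7,82],0.3],
  [[0,0,2.8],[-304.8,-129.7,82],0.3],
  [[0,0,2.8],[-304.8,-129.7,82],0.3],
])

```text
clock: 19.45
eef_pos: [496.4, -267.9, 48.1]
tcp_rot: [3.141, -0.001, 1.521]
contact_force: [0.3, 0.5, -1.5]
opening: 0.644
```

```bash
python3 - <<'E'
from q import *
s=r.sense();f=grab('wrist','w14')
print(s['eef_pos'],s['tcp_rot'],s['opening'])
f=grab('top')
cv2.imwrite('pics/t14c.png',cv2.resize(f['color'][180:280,430:570],(784,560),interpolation=cv2.INTER_CUBIC)[:,:,::-1])
E
```

```text
[ 496.36956484 -267.8669389    48.05087855] [ 3.14078776e+00 -8.84816038e-04  1.52099637e+00] 0.6437383009804023
```

View pics/w14.png

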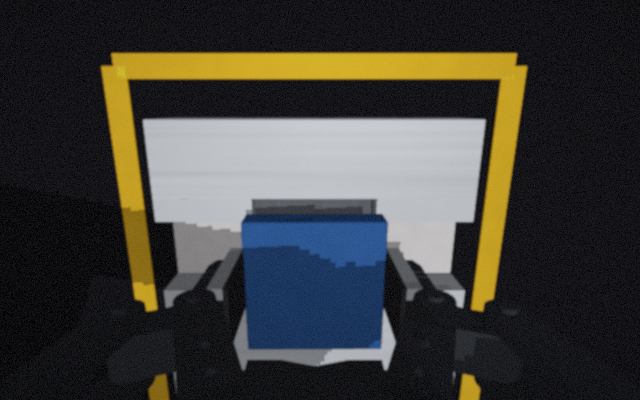

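```bash
python3 - <<'E'
import cv2
i=cv2.imread('pics/w14.png');cv2.imwrite('pics/w14c.png',cv2.resize(i[185:245,235:395],(800,300),interpolation=cv2.INTER_CUBIC))
E
```

```text
(no output)
```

View pics/w14c.png

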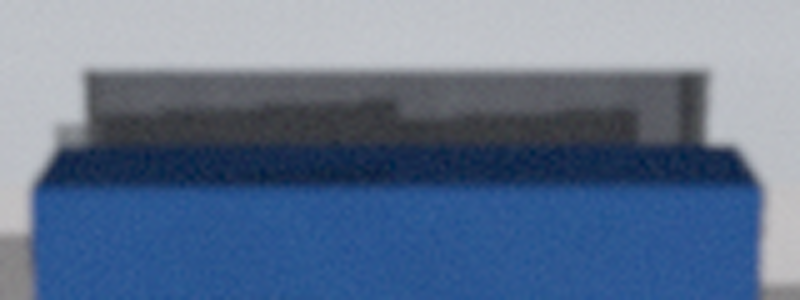

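```bash
python3 - <<'E'
from q import *
f=grab('wrist'); o=np.array([235,185])
zt=r.sense()['eef_pos'][2]
for n,c,z in (('rim',[[86,72],[708,72]],30),('bot',[[57,148],[738,148]],zt+2.6),('top',[[35,185],[760,185]],zt+14.6)):
    w=back(f,np.array(c)/5+o,z)
    m=w.mean(0); R=np.array([[np.cos(-.0497),-np.sin(-.0497)],[np.sin(-.0497),np.cos(-.0497)]])
    print(n,w.round(2).tolist(),'width',np.linalg.norm(w[1]-w[0]).round(2),'well-frame',(R.T@m[:2]).round(2),np.degrees(np.arctan2(w[1,1]-w[0,1],w[1,0]-w[0,0])))
E
```

```text
rim [[469.7, -242.89, 30.0], [528.11, -245.85, 30.0]] width 58.48 well-frame [ 510.43 -219.28] -2.899082299566941
bot [[470.69, -243.95, 51.07], [527.0, -246.81, 51.07]] width 56.38 well-frame [ 510.42 -220.29] -2.9045917190038693
top [[471.25, -243.25, 63.07], [526.43, -246.05, 63.07]] width 55.25 well-frame [ 510.38 -219.57] -2.907320663618575
```

Call:
play_rows([
  [[0,0,0],[-0.3,0,5],0.3],
  [[0,0,0],[-0.3,0,10],0.3],
  [[0,0,0],[-0.3,0,14.5],0.3],
  [[0,0,0],[-0.3,0,14.5],0.3],
  [[0,0,0],[-0.3,0,14.5],0.3],
])

```text
clock: 20.1
eef_pos: [496.4, -268.2, 33.7]
tcp_rot: [3.14, -0.001, 1.521]
contact_force: [-1.8, -0.1, -1.0]
opening: 0.642
```

```bash
python3 - <<'E'
from q import *
print(r.sense()['eef_pos'],r.sense()['tcp_rot'])
f=grab('wrist','w15')
cv2.imwrite('pics/w15c.png',cv2.resize(f['color'][185:245,235:395],(800,300),interpolation=cv2.INTER_CUBIC)[:,:,::-1])
E
```

```text
[ 496.43015228 -268.19471368   33.68405469] [ 3.14041927e+00 -7.20175244e-04  1.52096872e+00]
```

View pics/w15c.png

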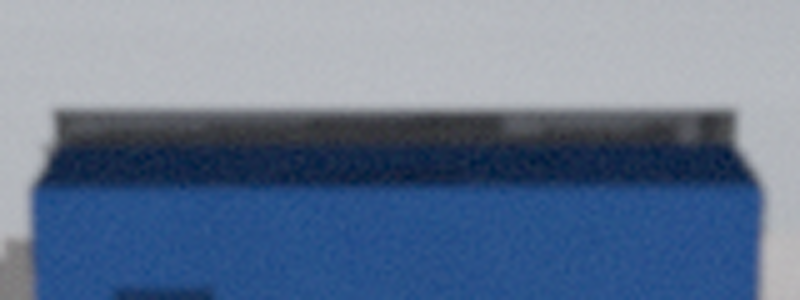

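```bash
python3 - <<'E'
from q import *
f=grab('wrist'); o=np.array([235,185])
zt=r.sense()['eef_pos'][2]
for n,c,z in (('rim',[[57,111],[736,112]],30),('bot',[[57,148],[738,148]],zt+2.6),('top',[[35,185],[760,185]],zt+14.6)):
    w=back(f,np.array(c)/5+o,z)
    m=w.mean(0); R=np.array([[np.cos(-.0497),-np.sin(-.0497)],[np.sin(-.0497),np.cos(-.0497)]])
    print(n,'width',np.linalg.norm(w[1]-w[0]).round(2),'well-frame',(R.T@m[:2]).round(2),np.degrees(np.arctan2(w[1,1]-w[0,1],w[1,0]-w[0,0])))
E
```

```text
rim width 58.47 well-frame [ 510.34 -219.27] -2.994385376554601
bot width 56.35 well-frame [ 510.4  -220.55] -2.90920009104884
top width 55.21 well-frame [ 510.37 -219.82] -2.9117929007878502
```

Call:
play_rows([
  [[0,0,0],[0,0,2.5],0.3],
  [[0,0,0],[0,0,5],0.3],
  [[0,0,0],[0,0,7],0.3],
  [[0,0,0],[0,0,9],0.3],
  [[0,0,0],[0,0,9],0.3],
])

```text
clock: 20.7
eef_pos: [496.5, -268.2, 24.6]
tcp_rot: [3.14, -0.001, 1.521]
contact_force: [-0.1, -0.8, -0.8]
opening: 0.643
```

Inside the well without contact. Continue down.

Call:
play_rows([
  [[0,0,0],[0,0,2],0.3],
  [[0,0,0],[0,0,4],0.3],
  [[0,0,0],[0,0,5.5],0.3],
  [[0,0,0],[0,0,6.5],0.3],
  [[0,0,0],[0,0,6.5],0.3],
])

```text
clock: 21.2
eef_pos: [496.4, -268.2, 18.4]
tcp_rot: [3.14, -0.001, 1.521]
contact_force: [-1.5, 1.3, 2.3]
opening: 0.643
```

```bash
python3 - <<'E'
from q import *
print(r.sense()['eef_pos'],r.sense()['contact_force'])
f=grab('wrist','w16')
E
```

```text
[ 496.44123242 -268.17455591   18.37829816] [-1.45222089  1.31961755  2.2834662 ]
```

View pics/w16.png

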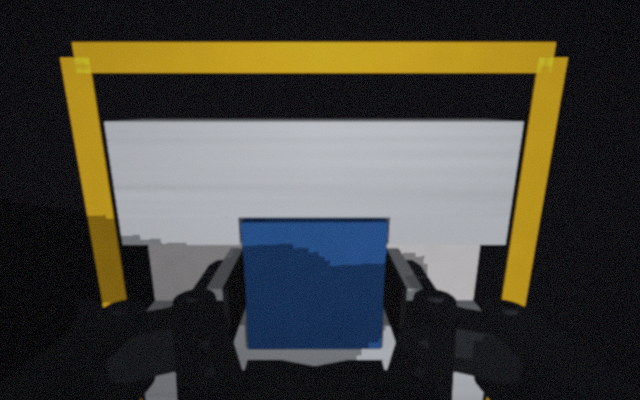

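Call:
play_rows([
  [[0,0,0],[0,0,0.7],0.3],
  [[0,0,0],[0,0,0.7],0.3],
  [[0,0,0],[0,0,0.7],0.7],
  [[0,0,0],[0,0,0.7],0.85],
  [[0,0,0],[0,0,0.7],0.95],
  [[0,0,0],[0,0,0],0.95],
  [[0,0,0],[0,0,-20],0.95],
  [[0,0,0],[0,0,-60],0.95],
  [[0,0,0],[0,0,-100],0.95],
  [[0,0,0],[0,0,-130],1],
  [[0,0,0],[0,0,-130],1],
  [[0,0,0],[0,0,-130],1],
])

```text
clock: 22.45
eef_pos: [496.5, -268.4, 148.8]
tcp_rot: [3.139, -0.0, 1.521]
contact_force: [0.7, 0.3, -0.8]
opening: 1.003
```

```bash
python3 - <<'E'
from q import *
f=grab('wrist','w17');g=grab('side','s17')
i=cv2.resize(f['color'][115:245,245:385],(646,600),interpolation=cv2.INTER_CUBIC)[:,:,::-1];cv2.imwrite('pics/w17c.png',i)
i=g['color'][100:230,300:500];cv2.imwrite('pics/s17c.png',cv2.resize(i,(800,520),interpolation=cv2.INTER_CUBIC)[:,:,::-1])
s=r.sense();print(s['eef_pos'],s['tcp_rot'])
E
```

```text
[ 495.47490522 -267.8568505   147.18901936] [-3.14098274e+00 -1.55568427e-03  1.52094539e+00]
```

View pics/w17c.png

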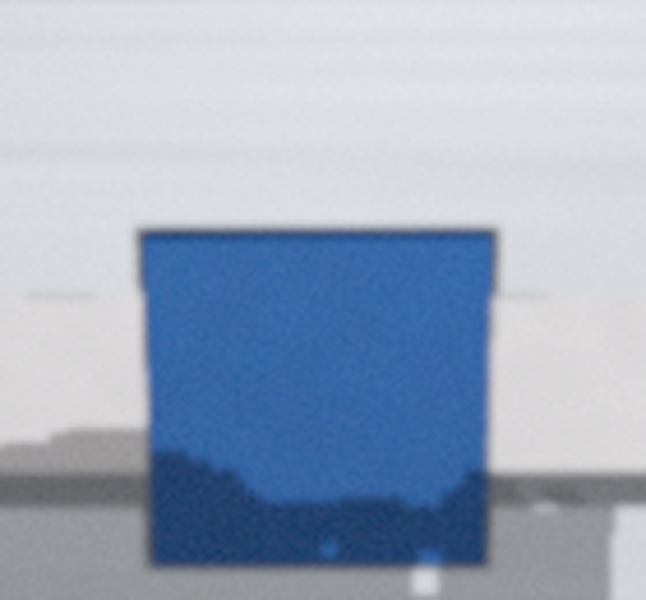

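View pics/s17.png

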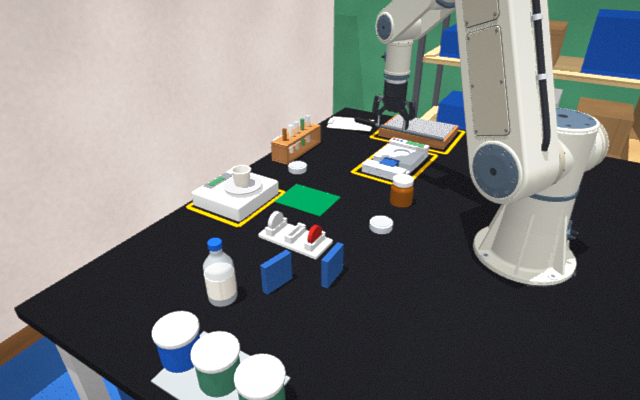

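```bash
python3 - <<'E'
from q import *
s=r.sense();f=grab('wrist')
c=np.array([[144,236],[494,235],[488,565],[152,565]])/(646/140)+[245,115]
quad(back(f,c,33)); print(s['eef_pos'],s['contact_force'],s['qvel'].round(3))
r.sign_off()
E
```

```text
c [ 496.28 -271.54] sizes 55.62889985252164 55.331602682420886 yaw -2.7875948469466687 -2.697926107750561
[ 495.47490522 -267.8568505   147.18901936] [-0.88463775  0.15902556 -0.01910762] [ 0.001  0.014  0.004 -0.001  0.003  0.001]
the job is handed in; nothing more can be done
```

The plate is in the tester's square well and let go, and the job is handed in at about 22.6 s of the 62 s allowed. No verdict is reported, so success is my own reading of the checks below.

**What I did**
- I took the blue plate out of the rack's middle slot, gripping it across its 56 mm width. I tilted it about 60° over the mat, set its lower edge on the mat and released it, so the last 30° was a fall rather than a laying down. It lay flat and clear of the fingers in the pictures.
- I picked it up again with the jaws along the well's x axis, lowered it while held until light floor contact (about 3 N), opened the gripper and retreated upwards.

**What the last checks showed**
- **Fit:** the final wrist picture shows the plate square in the well, with a thin dark gap visible along the sides. Its yaw is about -2.7°; the well's is about -2.8°.
- **Position:** the last measurement put the plate centre at (496.3, -271.5) mm, against (497.5, -272.8) mm measured for the well before the pick-up. They disagree by about 1.7 mm, which is within the cameras' bias.
- **Height:** I judged it from the floor contact and from the plate's apparent size (55.6 x 55.3 mm at the expected top height of 33 mm). I did not triangulate it from two views.
- **Bystanders:** in the last side picture the discs, tins, jar, bottle and cup look unmoved. I checked this by eye only.

**Disagreement between cameras:** they differed by 2 to 4 mm in absolute position. I therefore placed the plate by comparing it with the well in the wrist images.

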